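# Reload the sample rack in reverse order

## Robot

A 6-joint arm with a two-finger parallel gripper is mounted at the origin on the work surface. World frame = base frame: x ahead of the robot, y to its left, z up, the work surface at z = 0. Lengths are in m, angles in rad, forces in N, time in s.
With the tool pointing down it reaches from about 0.375 to 0.9 m from the base axis. Payload 3.1 kg.
Tool frame: the origin (TCP) lies midway between the tips of the shut fingers; the grasp point (between the pads) lies 19 mm behind it (ctrl.grasp_offset is the z of the grasp point in the tool frame, in m); z points along the fingers, y is the line along which they close (so a half turn about z gives the same grasp; the last joint's range is limited). The gripper opens to 87 mm and grips with 3 to 60 N. Pads are 19 mm wide; open, the fingers measure 117 mm over their backs; the gripper's body (75 mm by 190 mm) begins 51 mm behind the grasp point.
Start: joints at [0.941, 0.527, 1.433, -0, 1.181, -0.178], TCP at [0.273, 0.562, 0.223] pointing down, gripper open.
Joint ranges: [-3.08, 3.08], [-0.75, 2.2], [0.22, 2.44], [-1.43, 4.57], [0, 2.65], [-2.85, 2.85]. Speed limits (rad/s): [2.79, 2.79, 3.14, 3.14, 3.14, 3.14].

## Interface

Orientations are given as a 3x3 rotation matrix whose columns are the frame's x, y, z axes.
In Python, from station import ctrl gives the robot as it stands.
- The arm moves only by the tool arm_command, never from a script. Its arguments are lists of equal length, an entry for each row: "slide": the shift along the tool's x, y, z scaled (see below), a list of three; "roll": the turn about the tool's z scaled (see below). A call has 1 to 20 rows; each row shifts and turns the commanded pose from where the row before left it, along the tool's axes as they then stand; what a row does not reach is not made up. The controller multiplies each number of a shift by 0.4 m and each number of a turn by 180 degrees. A row lasts 1/10 s, in which the tool goes at most 50 mm and 8.59 degrees, less where a joint would pass 70% of its speed; a pose out of reach is approached as far as the arm can. A call with a number of a shift or a turn outside -1 to 1 is refused whole. A call with a gripper value outside its range is refused whole. "grip" is the gripper's target within -1 to 1 (fully open at 1, half-way at 0, shut at -1), set as the call begins (left out, the last holds). The fingers move at their own pace and stop on an object; "grip_force" is the grip in N (left out, the last holds). Time passes only in rows, so rows that do not move let the fingers close. It gives the time, the measured TCP pose, the force, the opening and the grip force at its end, in the units of the state.
- ctrl.sense(): the state, without advancing time (a new reading comes with each control period).
- ctrl.camera(name): name is "scene" or "top" or "wrist"; returns a dict with "img" (420x560x3 uint8, red, green, blue), "depth" (420x560 float32, m along the optical axis (not along the pixel's ray), 0 where there is no reading), "vertical_fov" (degrees; the focal length in pixels is half the picture's height over the tangent of half this angle, whatever the lens; pixels are square), "cx", "cy" (the principal point, pixels), "R" (3x3) and "t" (3): a world point X has camera coordinates R X + t; the wrist camera has in their place "T_tool_cam" (4x4, takes a point from camera to tool coordinates, whose origin is the TCP and whose axes are the flange's). Camera axes: x right, y down, z forward; pixel columns grow to the right and rows downward; lengths in m; the calibration is good to about 2 mm. A picture is of the moment at which its call begins: read the wrist's pose just before it.
- ctrl.hand_in(): hands the job in; it is judged then, once.
Trained networks look in a picture, given as the dict that the camera call returned (one of the last four; its "shot" number tells which), for a name from the list of things; names that differ only in an ending like _2 or _b are one class to them, and where a whole thing is asked for, a point or a joint stands for the part that bears it (a point fixed in the world has none). Each returns a list of dicts, best first, with "p" (0 to 1); they miss things now and then, are a little off and sometimes report something else, mostly with a low value. They report only what shows in the picture. A call takes as long as a camera call. They do not tell look-alikes from the thing itself.
- ctrl.find_in(picture, thing): "rect" ([left, top, width, height] in pixels, round what is visible of it).
- ctrl.outline_of(picture, thing): "pixels" (420x560 bool, what is visible of it) and "rect" ([left, top, width, height] in pixels, round what is visible of it).
- ctrl.landmark_of(picture, thing): "position" ([column, row] in pixels: a listed point, or the origin of a listed thing).
The state is a dict: "time": time; "qpos": joint angles; "joint_vel": joint speeds; "effort": joint torques, N m; "tool_pos": TCP position; "eef_rot": TCP orientation; "wrist_force": force on the tool from outside, world axes, zero at the start; "ft_torque": the same for the moment, N m; "opening": opening from 0.0 (shut) to 1.0 (fully open); "gripper_force": force on a finger pad.
Only numpy, scipy, OpenCV 4.12 (cv2) and the standard library are available. Lean on these libraries where they do the work, as an engineer would, in place of code of your own. Each camera call takes 0.05 s, during which the arm holds its last target. There are 200 camera calls.

## Task

The last sample prepared has to be measured first: move all four sample containers from the cups on the aluminium rack into the compartments of the grey rack, one per compartment, in reverse order. The container nearest the black handle of the aluminium rack goes into the compartment farthest from the black handle of the grey rack, the second nearest into the second farthest, and so on. Leave all four standing upright on the compartment floors and released; set them down gently, without dropping or toppling any.

Things in the scene. Friction and masses are not known exactly. Their poses are not given: they have to be found in the camera images.
- tall_vial: tall round amber glass vial, 30 mm diameter, with a white cap of 27 mm diameter from 68 mm up; 84 mm high in all; grip it between 44 and 74 mm above its underside. Stands loose in its cup at the start, within 4 mm of the cup's centre and roughly square to it, origin about 9 mm above the bench. Origin: centre of its underside; z up. 60 to 125 g.
- squat_jar: squat round white jar, 38 mm diameter, with a grey lid of 39 mm diameter from 44 mm up; 62 mm high in all; grip it about 46 mm above its underside. Stands loose in its cup at the start, within 4 mm of the cup's centre and roughly square to it, origin about 9 mm above the bench. Origin: centre of its underside; z up. 60 to 125 g.
- flask: clear conical glass flask, base 40 mm diameter narrowing to a straight neck of 24 mm diameter from 40 to 68 mm up, cork of 25 mm diameter on top; 82 mm high in all; grip its neck or cork about 64 mm above its underside. Stands loose in its cup at the start, within 4 mm of the cup's centre and roughly square to it, origin about 9 mm above the bench. Origin: centre of its underside; z up. 60 to 125 g.
- square_bottle: square amber glass bottle, 32 x 32 mm, shoulders at 54 mm, round black cap of 20 mm diameter on top; 72 mm high in all; its flat sides face its x and y; grip the flat sides about 42 mm above its underside. Stands loose in its cup at the start, within 4 mm of the cup's centre and roughly square to it, origin about 9 mm above the bench. Origin: centre of its underside; z up. 60 to 125 g.
- cup_tall_vial: white plastic square cup, 54 x 54 mm outside, 3 mm floor and walls, 14 mm high, clipped onto the old rack and not removable: the place where the tall vial stands at the start. Fixed. Origin: centre of its underside; z up, its sides along x and y.
- cup_squat_jar: white plastic square cup, 54 x 54 mm outside, 3 mm floor and walls, 14 mm high, clipped onto the old rack and not removable: the place where the squat jar stands at the start. Fixed. Origin: centre of its underside; z up, its sides along x and y.
- cup_flask: white plastic square cup, 54 x 54 mm outside, 3 mm floor and walls, 14 mm high, clipped onto the old rack and not removable: the place where the flask stands at the start. Fixed. Origin: centre of its underside; z up, its sides along x and y.
- cup_square_bottle: white plastic square cup, 54 x 54 mm outside, 3 mm floor and walls, 14 mm high, clipped onto the old rack and not removable: the place where the square bottle stands at the start. Fixed. Origin: centre of its underside; z up, its sides along x and y.
- old_rack: aluminium rack, a flat tray 68 mm wide (x) and 268 mm long (y), 6 mm thick with 12 mm high edges, fixed to the bench. It carries the four white cups in a row along its y axis, centred at y = -90, -30, +30 and +90 mm, x = 0, with their undersides 6 mm up; which container stands in which place changes. A black bow handle, 47 mm high, stands across its +y end at y = +134 mm. Origin: underside, midway between the four places.
- new_rack: grey plastic rack, 62 mm wide (x), fixed to the bench, with four open compartments in a row along its y axis, centred at y = -90, -30, +30 and +90 mm, x = 0, pitch 60 mm; each is about 54 x 56 mm inside, with a floor 4 mm up and walls 14 mm high (outer and between). Empty at the start. A black bow handle, 47 mm high, stands across its +y end at y = +134 mm. It may stand at any yaw, so its handle may point anywhere. Origin: underside, midway between the four compartments.
Not all that is in view belongs to the job. What is shaped like the square_bottle but turquoise is not meant. Leave any turquoise look-alike of the squat_jar alone.

How it is judged:
At the end, for the whole second after the job is handed in: Each container stands in the grey rack's compartment mirroring its starting place (old y -> new -y): within 16 mm of its centre along x and y, underside within 6 mm of the floor's height, tilted under 0.12 rad, at rest, released (((y of cup_tall_vial in the frame of old_rack between -0.11 and -0.07 m and y of tall_vial in the frame of new_rack between 0.074 and 0.106 m) or (y of cup_tall_vial in the frame of old_rack between -0.05 and -0.01 m and y of tall_vial in the frame of new_rack between 0.014 and 0.046 m) or (y of cup_tall_vial in the frame of old_rack between 0.01 and 0.05 m and y of tall_vial in the frame of new_rack between -0.046 and -0.014 m) or (y of cup_tall_vial in the frame of old_rack between 0.07 and 0.11 m and y of tall_vial in the frame of new_rack between -0.106 and -0.074 m)) and x of tall_vial in the frame of new_rack between -0.016 and 0.016 m and z of tall_vial in the frame of new_rack between -0.002 and 0.01 m and angle between each of tall_vial, squat_jar, flask, square_bottle's own z axis and vertical below 0.12 rad and linear speed of each of tall_vial, squat_jar, flask, square_bottle below 0.02 m/s and angular speed of each of tall_vial, squat_jar, flask, square_bottle below 0.2 rad/s and contact force between the fingers and tall_vial below 0.05 N and ((y of cup_squat_jar in the frame of old_rack between -0.11 and -0.07 m and y of squat_jar in the frame of new_rack between 0.074 and 0.106 m) or (y of cup_squat_jar in the frame of old_rack between -0.05 and -0.01 m and y of squat_jar in the frame of new_rack between 0.014 and 0.046 m) or (y of cup_squat_jar in the frame of old_rack between 0.01 and 0.05 m and y of squat_jar in the frame of new_rack between -0.046 and -0.014 m) or (y of cup_squat_jar in the frame of old_rack between 0.07 and 0.11 m and y of squat_jar in the frame of new_rack between -0.106 and -0.074 m)) and x of squat_jar in the frame of new_rack between -0.016 and 0.016 m and z of squat_jar in the frame of new_rack between -0.002 and 0.01 m and contact force between the fingers and squat_jar below 0.05 N and ((y of cup_flask in the frame of old_rack between -0.11 and -0.07 m and y of flask in the frame of new_rack between 0.074 and 0.106 m) or (y of cup_flask in the frame of old_rack between -0.05 and -0.01 m and y of flask in the frame of new_rack between 0.014 and 0.046 m) or (y of cup_flask in the frame of old_rack between 0.01 and 0.05 m and y of flask in the frame of new_rack between -0.046 and -0.014 m) or (y of cup_flask in the frame of old_rack between 0.07 and 0.11 m and y of flask in the frame of new_rack between -0.106 and -0.074 m)) and x of flask in the frame of new_rack between -0.016 and 0.016 m and z of flask in the frame of new_rack between -0.002 and 0.01 m and contact force between the fingers and flask below 0.05 N and ((y of cup_square_bottle in the frame of old_rack between -0.11 and -0.07 m and y of square_bottle in the frame of new_rack between 0.074 and 0.106 m) or (y of cup_square_bottle in the frame of old_rack between -0.05 and -0.01 m and y of square_bottle in the frame of new_rack between 0.014 and 0.046 m) or (y of cup_square_bottle in the frame of old_rack between 0.01 and 0.05 m and y of square_bottle in the frame of new_rack between -0.046 and -0.014 m) or (y of cup_square_bottle in the frame of old_rack between 0.07 and 0.11 m and y of square_bottle in the frame of new_rack between -0.106 and -0.074 m)) and x of square_bottle in the frame of new_rack between -0.016 and 0.016 m and z of square_bottle in the frame of new_rack between -0.002 and 0.01 m and contact force between the fingers and square_bottle below 0.05 N); the robot touches nothing.
It fails at once if a container is toppled (tilted more than 0.8 rad) (angle between any of tall_vial, squat_jar, flask, square_bottle's own z axis and vertical above 0.8 rad).
It fails at once if a container is dropped: out of the fingers it moves faster than 0.6 m/s (a fall of about 18 mm) ((linear speed of tall_vial above 0.6 m/s and contact force between the fingers and tall_vial below 0.05 N) or (linear speed of squat_jar above 0.6 m/s and contact force between the fingers and squat_jar below 0.05 N) or (linear speed of flask above 0.6 m/s and contact force between the fingers and flask below 0.05 N) or (linear speed of square_bottle above 0.6 m/s and contact force between the fingers and square_bottle below 0.05 N)).
It also fails if it takes over 112 s, if anything falls off the work surface, if the arm or the gripper's body presses on something with over 40 N, if the wrist force passes 120 N, or if a joint passes its speed limit or range.

## Working session

There is one attempt and no reset: what is moved stays moved. The work goes in short steps, Python scripts to look and compute and a tool call to move; the robot and the scene stay as the last step left them, time stands still between calls to the robot, and variables do not carry over. Pictures are saved under pics/ and viewed, at most 14 in all, crops included, and the job is handed in when it is done.

Besides the shell and the picture viewer there is one more tool, called as name([rows], argument=value, ...), one row to a line, values as JSON. arm_command: Moves the arm, as the interface text tells. Its arguments: {"type":"object","properties":{"slide":{"type":"array","items":{"type":"array","items":{"type":"number"}}},"roll":{"type":"array","items":{"type":"number"}},"grip":{"type":"number"},"grip_force":{"type":"number"}},"required":["slide","roll"]}

```bash
mkdir -p pics; cat > h.py <<'E'
import numpy as np, cv2
from station import ctrl
def K(p):
    f=210/np.tan(np.radians(p["vertical_fov"])/2); return f,p["cx"],p["cy"]
def cloud(p):
    f,cx,cy=K(p); d=p["depth"]; v,u=np.mgrid[0:420,0:560]
    c=np.stack([(u-cx)/f*d,(v-cy)/f*d,d],-1)
    if "R" in p: w=(c-np.array(p["t"]))@np.array(p["R"])
    else:
        T=np.array(p["T_tool_cam"]); c=c@T[:3,:3].T+T[:3,3]
        s=p["s"]; w=c@np.array(s["eef_rot"]).T+np.array(s["tool_pos"])
    w[d<=0]=np.nan; return w
def shot(name,fn=None):
    s=ctrl.sense(); p=ctrl.camera(name); p["s"]=s
    if fn: cv2.imwrite("pics/"+fn,p["img"][...,::-1])
    return p
N=["tall_vial","squat_jar","flask","square_bottle"]
E
python3 - <<'E'
from h import *
print({k:np.round(v,3).tolist() for k,v in ctrl.sense().items()},ctrl.grasp_offset)
for n in["scene","top"]:
    p=shot(n,n+".png");w=cloud(p);np.save(n+".npy",w)
    for t in N+["old_rack","new_rack"]:
        for o in ctrl.outline_of(p,t)[:3]:
            q=w[o["pixels"]];q=q[~np.isnan(q[:,0])]
            print(n,t,round(o["p"],2),np.round(o["rect"]),np.round(np.median(q,0),3),np.round(np.percentile(q,[2,98],axis=0),3).tolist())
E
```

```text
{'time': 0.0, 'qpos': [0.94, 0.528, 1.434, -0.0, 1.181, -0.179], 'joint_vel': [0.0, -0.001, 0.0, 0.001, -0.001, -0.002], 'effort': [-0.0, -44.003, -17.66, 0.063, 0.058, -0.0], 'tool_pos': [0.272, 0.562, 0.222], 'eef_rot': [[-0.9, 0.437, -0.001], [0.437, 0.9, -0.002], [0.0, -0.002, -1.0]], 'wrist_force': [-0.429, -0.039, 0.742], 'ft_torque': [0.027, 0.066, -0.011], 'gripper_force': 0.0, 'opening': 0.997} -0.0187
scene tall_vial 0.79 [239. 241.  16.  26.] [ 0.517 -0.148  0.076] [[0.498, -0.158, 0.016], [0.523, -0.132, 0.096]]
scene squat_jar 0.92 [207. 327.  24.  31.] [ 0.624 -0.289  0.072] [[0.601, -0.306, 0.02], [0.636, -0.272, 0.075]]
scene squat_jar 0.62 [143. 337.  28.  29.] [ 0.561 -0.386  0.062] [[0.537, -0.403, 0.007], [0.572, -0.369, 0.067]]
scene flask 0.58 [222. 296.  22.  33.] [ 0.589 -0.241  0.05 ] [[0.57, -0.256, 0.013], [0.599, -0.223, 0.095]]
scene square_bottle 0.71 [178. 220.  24.  28.] [ 0.398 -0.206  0.053] [[0.374, -0.22, 0.007], [0.405, -0.189, 0.075]]
scene square_bottle 0.64 [228. 268.  21.  25.] [ 0.545 -0.194  0.063] [[0.501, -0.21, 0.01], [0.559, -0.172, 0.08
[... 646 characters left out ...]
07], [0.57, -0.366, 0.065]]
top flask 0.52 [370. 163.  21.  23.] [ 0.577 -0.231  0.051] [[0.565, -0.249, 0.012], [0.595, -0.218, 0.093]]
top square_bottle 0.75 [359. 250.  17.  18.] [ 0.39  -0.195  0.054] [[0.374, -0.216, 0.009], [0.406, -0.184, 0.074]]
top square_bottle 0.59 [351. 183.  19.  19.] [ 0.536 -0.183  0.063] [[0.521, -0.206, 0.015], [0.557, -0.167, 0.083]]
top old_rack 0.67 [310. 146. 105.  88.] [ 0.512 -0.157  0.009] [[0.461, -0.317, 0.001], [0.645, -0.085, 0.048]]
top old_rack 0.47 [365. 164.  29.  31.] [ 0.575 -0.231  0.012] [[0.548, -0.268, 0.007], [0.614, -0.204, 0.024]]
top new_rack 0.9 [129. 138. 101.  87.] [0.58  0.234 0.006] [[0.481, 0.131, 0.002], [0.672, 0.333, 0.046]]
```

View pics/scene.png

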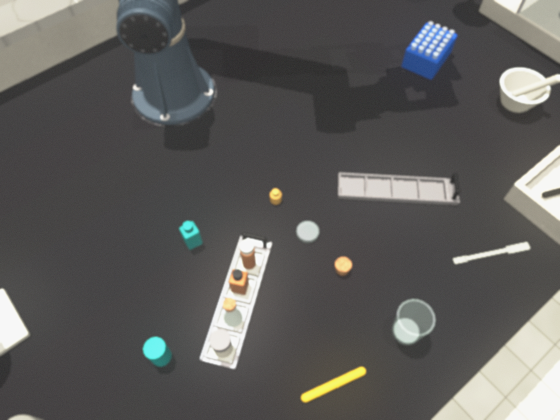

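View pics/top.png

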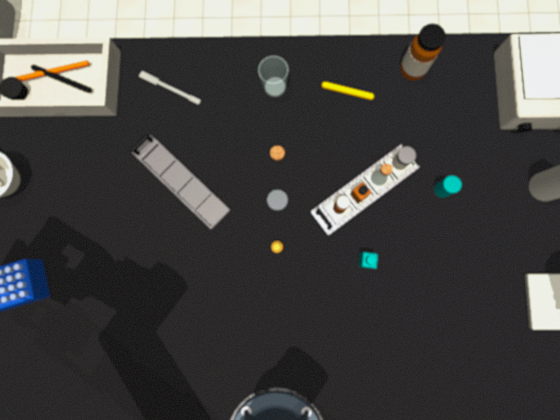

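The scene picture shows the aluminium rack around (236,300). From the handle end (250,243) the order is tall vial, square bottle, flask, jar. The grey rack lies around (398,188) with its handle at (455,187), and turquoise decoys stand at (190,235) and (157,352). In the top picture the grey rack's handle is at (145,147) and the aluminium rack's at (323,217). Next I'll fit the rack poses.

```bash
cat > fit.py <<'E'
from h import *
from scipy.optimize import minimize
def fitrack(q,L,W,guess):
    # q: xy points of rack; maximise points inside rectangle softly: use handle-free footprint bounds
    def c(g):
        a=g[2]; e=np.array([[np.sin(a),-np.cos(a)],[np.cos(a),np.sin(a)]])  # x axis,y axis ; a=angle of y axis
        r=(q-g[:2])@e.T
        lo=np.percentile(r,1,axis=0);hi=np.percentile(r,99,axis=0)
        return lo,hi
    return c(guess)
if __name__=="__main__":
  for n in["scene","top"]:
    p=shot(n);w=cloud(p)
    for t in ["old_rack","new_rack"]:
        o=ctrl.outline_of(p,t)[0]
        m=o["pixels"]&(w[...,2]<(0.03 if t=="old_rack" else .03))&(w[...,2]>0.003)
        m=cv2.morphologyEx(m.astype(np.uint8),cv2.MORPH_CLOSE,np.ones((3,3)))>0
        q=w[m][:,:2];q=q[~np.isnan(q[:,0])]
        (c,s,a)=cv2.minAreaRect((q*1000).astype(np.float32)); print(n,t,np.round(c,1),np.round(s,1),round(a,1),len(q))
        h=w[o["pixels"]&(w[...,2]>.035)&(w[...,2]<.05)]
        print(" high",np.round(np.median(h,0),3),len(h), "z",np.round(np.nanpercentile(w[m][:,2],[5,25,50,75,95]),3))
E
python3 fit.py
```

```text
scene old_rack [ 548.1 -200.8] [ 71.5 283. ] 36.8 980
 high [ 0.482 -0.107  0.047] 120 z [0.005 0.007 0.01  0.013 0.017]
scene new_rack [570.6 232.6] [269.8  76.9] 47.3 3033
 high [0.661 0.314 0.047] 105 z [0.003 0.005 0.007 0.013 0.017]
top old_rack [ 555.8 -204. ] [ 68.1 267.2] 36.8 693
 high [ 0.482 -0.105  0.046] 103 z [0.004 0.006 0.008 0.012 0.015]
top new_rack [576.9 230.9] [267.5  62.4] 46.5 2821
 high [0.66  0.318 0.046] 95 z [0.003 0.005 0.006 0.012 0.017]
```

arm_command([
  [-0.085, -0.042, -0.016],
  [-0.085, -0.042, -0.016],
  [-0.085, -0.042, -0.016],
  [-0.085, -0.042, -0.016],
  [-0.085, -0.042, -0.016],
  [-0.085, -0.042, -0.016],
  [-0.085, -0.042, -0.016],
  [-0.085, -0.042, -0.016],
  [-0.085, -0.042, -0.016],
  [-0.085, -0.042, -0.016],
  [-0.085, -0.042, -0.016],
  [-0.085, -0.042, -0.016],
  [0, 0, 0],
  [0, 0, 0],
], roll=[0, 0, 0, 0, 0, 0, 0, 0, 0, 0, 0, 0, 0, 0])

```text
time: 2.4
tool_pos: [0.552, 0.2022, 0.2992]
eef_rot: [[-0.899, 0.438, -0.001], [0.438, 0.899, 0.001], [0.001, 0.0, -1.0]]
wrist_force: [-0.2, 0.5, -0.8]
opening: 0.998
gripper_force: 0.0
```

```bash
python3 - <<'E'
from h import *
p=shot("wrist","w1.png");w=cloud(p);np.save("w1.npy",w)
print(np.round(p["s"]["tool_pos"],4),p["T_tool_cam"])
for o in ctrl.outline_of(p,"new_rack")[:2]:
    q=w[o["pixels"]];print(o["p"],o["rect"])
    q=q[(q[:,2]<.03)&(q[:,2]>.009)][:,:2]
    print(cv2.minAreaRect((q*1000).astype(np.float32)),len(q))
E
```

```text
[0.552  0.2022 0.2992] [[ 4.58394818e-04 -9.65173970e-01 -2.61608483e-01  7.23150482e-02]
 [ 9.99999529e-01  2.18671313e-04  9.45453832e-04  1.08620005e-03]
 [-8.55321158e-04 -2.61608793e-01  9.65173615e-01 -1.61213410e-01]
 [ 0.00000000e+00  0.00000000e+00  0.00000000e+00  1.00000000e+00]]
0.74 [196.7, 123.7, 216.5, 108.9]
((575.1175537109375, 232.23683166503906), (267.8232421875, 62.35575866699219), 46.79362869262695) 2720
```

View pics/w1.png

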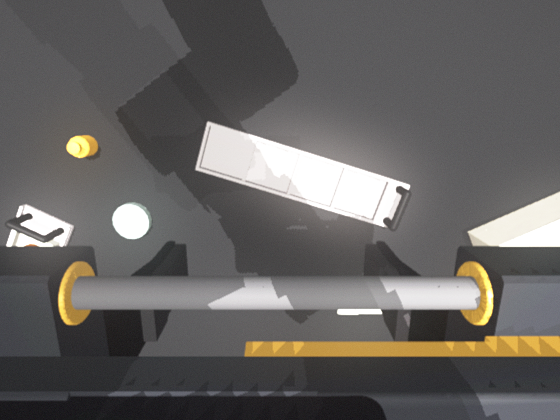

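The wrist view shows the grey rack from (205,145) to (400,205), with its handle at (398,205) on an extension beyond the compartments. So the compartment row isn't centred in the footprint, and I'll locate it from the dividers.

```bash
python3 - <<'E'
from h import *
w=np.load("w1.npy").reshape(-1,3)
a=np.radians(46.8);ey=np.array([np.cos(a),np.sin(a)]);ex=np.array([np.sin(a),-np.cos(a)])
C=np.array([.566,.2215])
r=np.c_[(w[:,:2]-C)@ex,(w[:,:2]-C)@ey]*1000
m=(abs(r[:,0])<20)&(abs(r[:,1])<170)
for lo in range(-160,165,4):
    k=m&(r[:,1]>=lo)&(r[:,1]<lo+4)
    print(lo,[round(float(v)*1000) for v in np.nanpercentile(w[k,2],[10,50,90])],end=' ')
k=(w[:,2]>.009)&(w[:,2]<.03)&(abs(r[:,1])<100)&(abs(r[:,0])<45);print("\nx ext",np.percentile(r[k,0],[1,99]))
k=(w[:,2]>.035)&(w[:,2]<.06)&(abs(r[:,1]-134)<30)&(abs(r[:,0])<45);print("handle",np.median(r[k],0),np.percentile(r[k],[2,98],axis=0))
E
```

```text
return np.nanmean(a, axis, out=out, keepdims=keepdims)
Traceback (most recent call last):
TypeError: 'numpy.float64' object is not iterable
```

arm_command([
  [-0.056, -0.09, 0],
  [-0.056, -0.09, 0],
  [-0.056, -0.09, 0],
  [-0.056, -0.09, 0],
  [-0.056, -0.09, 0],
  [-0.056, -0.09, 0],
  [-0.056, -0.09, 0],
  [-0.056, -0.09, 0],
  [-0.056, -0.09, 0],
  [-0.056, -0.09, 0],
  [-0.056, -0.09, 0],
  [0, 0, 0],
  [0, 0, 0],
  [0, 0, 0],
  [0, 0, 0],
  [0, 0, 0],
  [0, 0, 0],
], roll=[0, 0, 0, 0, 0, 0, 0, 0, 0, 0, 0, 0.0378, 0.0378, 0.0378, 0.0378, 0, 0])

```text
time: 4.2
tool_pos: [0.6008, -0.2596, 0.2991]
eef_rot: [[-0.604, 0.797, -0.001], [0.797, 0.604, 0.001], [0.001, -0.0, -1.0]]
wrist_force: [1.3, 0.2, 0.1]
opening: 1.002
gripper_force: 0.0
```

```bash
cat > look.py <<'E'
from h import *
import sys
p=shot("wrist",sys.argv[1]);w=cloud(p);np.save("w.npy",w)
print(np.round(p["s"]["tool_pos"],4),np.round(p["s"]["eef_rot"],3).tolist())
top=dict(tall_vial=(.07,.1),squat_jar=(.06,.08),flask=(.08,.1),square_bottle=(.07,.09))
for t in N:
  for o in ctrl.outline_of(p,t)[:2]:
    q=w[o["pixels"]];zm=np.nanpercentile(q[:,2],95)
    q=q[q[:,2]>zm-.008]; (c,r)=cv2.minEnclosingCircle((q[:,:2]*1000).astype(np.float32))
    print(t,round(o["p"],2),np.round(o["rect"]),"ztop",round(zm,3),"circ",np.round(c,1),round(r,1),"mean",np.round(q.mean(0)*1000,1),len(q))
E
python3 look.py w2.png; python3 - <<'E'
from h import *
w=np.load("w.npy").reshape(-1,3)
k=(w[:,2]>.035)&(w[:,2]<.05)&(np.hypot(w[:,0]-.48,w[:,1]+.105)<.05);q=w[k,:2]*1000
print("handle",cv2.minAreaRect(q.astype(np.float32)),k.sum())
E
```

```text
[ 0.6008 -0.2596  0.2991] [[-0.604, 0.797, -0.001], [0.797, 0.604, 0.001], [0.001, -0.0, -1.0]]
tall_vial 0.71 [259.  13.  31.  44.] ztop 0.093 circ [ 510.  -141.5] 13.4 mean [ 510.3 -141.8   91.8] 703
squat_jar 0.87 [256. 184.  32.  41.] ztop 0.071 circ [ 618.3 -285.2] 19.3 mean [ 618.  -284.6   69.6] 897
squat_jar 0.59 [169. 208.  37.  41.] ztop 0.062 circ [ 554.3 -383. ] 19.0 mean [ 553.4 -378.7   60.3] 637
flask 0.63 [255. 130.  35.  37.] ztop 0.091 circ [ 582.1 -235.8] 12.3 mean [ 581.8 -235.5   89.8] 445
flask 0.34 [254.  76.  31.  32.] ztop 0.081 circ [ 539.9 -187.1] 9.9 mean [ 540.1 -187.1   79.9] 308
square_bottle 0.84 [253.  76.  32.  31.] ztop 0.081 circ [ 539.9 -187.1] 9.9 mean [ 540.1 -187.1   79.9] 308
square_bottle 0.63 [125.   0.  55.  41.] ztop 0.071 circ [ 389.2 -201. ] 10.0 mean [ 391.4 -202.3   70.2] 309
handle ((0.0, 0.0), (0.0, 0.0), 0.0) 0
```

View pics/w2.png

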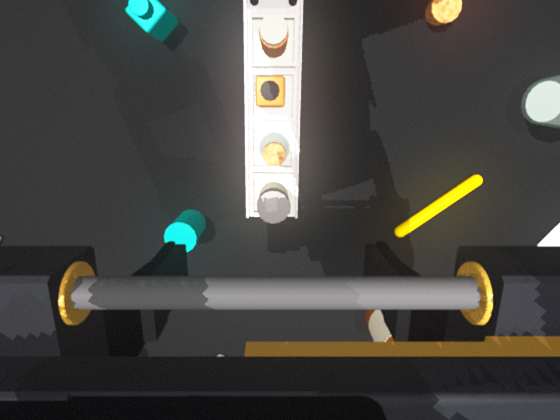

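The wrist view shows the row along column 272: vial at (273,33), bottle (271,90), flask (273,155) and jar (274,205). The fitted cap radii match the spec. I'll pick the jar first.

arm_command([
  [-0.077, -0.004, 0],
  [0, 0, 0.11],
  [0, 0, 0.12],
  [0, 0, 0.12],
  [0, 0, 0.12],
  [0, 0, 0.1],
  [0, 0, 0.055],
  [0, 0, 0.03],
  [0, 0, 0],
  [0, 0, 0],
], roll=[0, 0, 0, 0, 0, 0, 0, 0, 0, 0])

```text
time: 5.45
tool_pos: [0.6188, -0.2873, 0.0385]
eef_rot: [[-0.601, 0.8, 0.002], [0.8, 0.601, -0.001], [-0.002, 0.001, -1.0]]
wrist_force: [0.2, -1.1, 0.6]
opening: 0.998
gripper_force: 0.0
```

arm_command([
  [0, 0, 0],
  [0, 0, 0],
  [0, 0, 0],
  [0, 0, 0],
  [0, 0, 0],
  [0, 0, 0],
  [0, 0, 0],
  [0, 0, 0],
], roll=[0, 0, 0, 0, 0, 0, 0, 0], grip=-1, grip_force=20)

```text
time: 6.25
tool_pos: [0.6179, -0.2866, 0.0373]
eef_rot: [[-0.6, 0.8, -0.0], [0.8, 0.6, 0.0], [0.0, 0.0, -1.0]]
wrist_force: [-0.6, 0.2, 0.3]
opening: 0.438
gripper_force: 20.0
```

arm_command([
  [0, 0, -0.03],
  [0, 0, -0.08],
  [0, 0, -0.1],
  [0, 0, -0.065],
  [0, 0, 0],
  [0, 0, 0],
  [0, 0, 0],
  [0, 0, 0],
  [0, 0, 0],
  [0, 0, 0],
  [0, 0, 0],
  [0, 0, 0],
  [0, 0, 0],
  [0, 0, 0],
], roll=[0, 0, 0, 0, 0.0445, 0.0445, 0.0445, 0.0445, 0.0445, 0.0445, 0.0445, 0.0445, 0.0445, 0.0445])

```text
time: 7.65
tool_pos: [0.6177, -0.2866, 0.148]
eef_rot: [[0.689, 0.725, -0.0], [0.725, -0.689, -0.0], [-0.0, -0.0, -1.0]]
wrist_force: [-0.7, 0.0, -0.3]
opening: 0.434
gripper_force: 20.0
```

arm_command([
  [0.041, -0.037, 0],
  [0.0821, -0.0743, 0],
  [0.0821, -0.0743, 0],
  [0.0821, -0.0743, 0],
  [0.0821, -0.0743, 0],
  [0.0821, -0.0743, 0],
  [0.0821, -0.0743, 0],
  [0.0821, -0.0743, 0],
  [0.0821, -0.0743, 0],
  [0.0821, -0.0743, 0],
  [0.0821, -0.0743, 0],
  [0.0821, -0.0743, 0],
  [0.0821, -0.0743, 0],
  [0.041, -0.037, 0],
  [0, 0, 0],
  [0, 0, 0],
  [0, 0, 0],
], roll=[0, 0, 0, 0, 0, 0, 0, 0, 0, 0, 0, 0, 0, 0, 0, 0, 0])

```text
time: 9.35
tool_pos: [0.628, 0.2882, 0.1474]
eef_rot: [[0.684, 0.729, -0.001], [0.729, -0.684, -0.001], [-0.001, -0.0, -1.0]]
wrist_force: [0.2, 0.1, -1.8]
opening: 0.436
gripper_force: 20.0
```

arm_command([
  [0, 0, 0.08],
  [0, 0, 0.1],
  [0, 0, 0.06],
  [0, 0, 0.025],
  [0, 0, 0.01],
  [0, 0, 0.006],
  [0, 0, 0.005],
  [0, 0, 0],
], roll=[0, 0, 0, 0, 0, 0, 0, 0])

```text
time: 10.15
tool_pos: [0.6294, 0.2891, 0.0342]
eef_rot: [[0.685, 0.729, 0.002], [0.729, -0.685, 0.001], [0.002, 0.001, -1.0]]
wrist_force: [0.0, -0.8, -1.6]
opening: 0.437
gripper_force: 20.0
```

arm_command([
  [0, 0, 0.003],
  [0, 0, 0.001],
  [0, 0, 0],
], roll=[0, 0, 0])

```text
time: 10.45
tool_pos: [0.6291, 0.2892, 0.0323]
eef_rot: [[0.684, 0.729, 0.002], [0.729, -0.684, 0.0], [0.001, 0.001, -1.0]]
wrist_force: [-0.0, -0.0, 2.9]
opening: 0.433
gripper_force: 20.0
```

arm_command([
  [0, 0, 0],
  [0, 0, 0],
  [0, 0, 0],
  [0, 0, 0],
  [0, 0, 0],
  [0, 0, 0],
], roll=[0, 0, 0, 0, 0, 0], grip=1)

```text
time: 11.05
tool_pos: [0.6285, 0.2889, 0.0312]
eef_rot: [[0.685, 0.729, -0.0], [0.729, -0.685, -0.0], [-0.0, -0.0, -1.0]]
wrist_force: [-0.8, -0.2, 0.3]
opening: 0.896
gripper_force: 0.0
```

arm_command([
  [0, 0, -0.05],
  [0, 0, -0.1],
  [0, 0, -0.1],
  [0, 0, -0.05],
  [-0.0863, 0.0678, 0],
  [-0.0863, 0.0678, 0],
  [-0.0863, 0.0678, 0],
  [-0.0863, 0.0678, 0],
  [-0.0863, 0.0678, 0],
  [-0.0863, 0.0678, 0],
  [-0.0863, 0.0678, 0],
  [-0.0863, 0.0678, 0],
  [-0.0863, 0.0678, 0],
  [-0.0863, 0.0678, 0],
  [-0.0863, 0.0678, 0],
  [-0.0863, 0.0678, 0],
], roll=[0, 0, 0, 0, 0, 0, 0, 0, 0, 0, 0, 0, 0, 0, 0, 0])

```text
time: 12.65
tool_pos: [0.5818, -0.2376, 0.1515]
eef_rot: [[0.685, 0.729, 0.0], [0.729, -0.685, 0.0], [0.0, 0.0, -1.0]]
wrist_force: [1.7, 0.6, -0.4]
opening: 1.001
gripper_force: 0.0
```

arm_command([
  [0, 0, 0],
  [0, 0, 0],
  [0, 0, 0],
  [0, 0, 0],
  [0, 0, 0],
  [0, 0, 0],
  [0, 0, 0],
  [0, 0, 0],
  [0, 0, 0],
  [0, 0, 0],
  [0, 0, 0],
  [0, 0, 0],
], roll=[-0.0445, -0.0445, -0.0445, -0.0445, -0.0445, -0.0445, -0.0445, -0.0445, -0.0445, -0.0445, 0, 0])

```text
time: 13.85
tool_pos: [0.5822, -0.2358, 0.1514]
eef_rot: [[-0.598, 0.801, 0.0], [0.801, 0.598, 0.0], [0.0, 0.0, -1.0]]
wrist_force: [-0.9, -0.1, 0.4]
opening: 1.003
gripper_force: 0.0
```

arm_command([
  [0, 0, 0.08],
  [0, 0, 0.1],
  [0, 0, 0.045],
  [0, 0, 0.018],
  [0, 0, 0],
  [0, 0, 0],
], roll=[0, 0, 0, 0, 0, 0])

```text
time: 14.45
tool_pos: [0.5831, -0.2363, 0.0551]
eef_rot: [[-0.6, 0.8, 0.002], [0.8, 0.6, -0.001], [-0.002, 0.001, -1.0]]
wrist_force: [-0.6, 0.1, 0.6]
opening: 1.003
gripper_force: 0.0
```

arm_command([
  [0, 0, 0],
  [0, 0, 0],
  [0, 0, 0],
  [0, 0, 0],
  [0, 0, 0],
  [0, 0, 0],
  [0, 0, 0],
  [0, 0, 0],
], roll=[0, 0, 0, 0, 0, 0, 0, 0], grip=-1, grip_force=20)

```text
time: 15.25
tool_pos: [0.5822, -0.2358, 0.0541]
eef_rot: [[-0.6, 0.8, -0.0], [0.8, 0.6, 0.0], [0.0, -0.0, -1.0]]
wrist_force: [-0.3, -0.3, 1.0]
opening: 0.356
gripper_force: 0.0
```

arm_command([
  [0, 0, 0],
  [0, 0, 0],
  [0, 0, 0],
  [0, 0, 0],
  [0, 0, -0.03],
  [0, 0, -0.08],
  [0, 0, -0.11],
  [0, 0, -0.07],
  [0, 0, 0],
  [0, 0, 0],
  [0, 0, 0],
  [0, 0, 0],
  [0, 0, 0],
  [0, 0, 0],
  [0, 0, 0],
  [0, 0, 0],
  [0, 0, 0],
  [0, 0, 0],
], roll=[0, 0, 0, 0, 0, 0, 0, 0, 0.0445, 0.0445, 0.0445, 0.0445, 0.0445, 0.0445, 0.0445, 0.0445, 0.0445, 0.0445])

```text
time: 17.05
tool_pos: [0.5822, -0.2358, 0.1711]
eef_rot: [[0.689, 0.725, 0.001], [0.725, -0.689, -0.0], [0.0, 0.001, -1.0]]
wrist_force: [-0.5, -0.3, -1.1]
opening: 0.275
gripper_force: 19.8
```

arm_command([
  [0.0402, -0.037, 0],
  [0.0805, -0.074, 0],
  [0.0805, -0.074, 0],
  [0.0805, -0.074, 0],
  [0.0805, -0.074, 0],
  [0.0805, -0.074, 0],
  [0.0805, -0.074, 0],
  [0.0805, -0.074, 0],
  [0.0805, -0.074, 0],
  [0.0805, -0.074, 0],
  [0.0805, -0.074, 0],
  [0.0402, -0.037, 0],
  [0, 0, 0],
  [0, 0, 0],
  [0, 0, 0],
], roll=[0, 0, 0, 0, 0, 0, 0, 0, 0, 0, 0, 0, 0, 0, 0])

```text
time: 18.55
tool_pos: [0.5873, 0.244, 0.1705]
eef_rot: [[0.685, 0.728, -0.0], [0.728, -0.685, -0.001], [-0.001, 0.0, -1.0]]
wrist_force: [-0.0, 0.1, -1.2]
opening: 0.271
gripper_force: 19.8
```

arm_command([
  [0, 0, 0.08],
  [0, 0, 0.1],
  [0, 0, 0.07],
  [0, 0, 0.03],
  [0, 0, 0.01],
  [0, 0, 0.006],
  [0, 0, 0.003],
  [0, 0, 0.001],
  [0, 0, 0],
], roll=[0, 0, 0, 0, 0, 0, 0, 0, 0])

```text
time: 19.45
tool_pos: [0.588, 0.2454, 0.0512]
eef_rot: [[0.684, 0.729, 0.002], [0.729, -0.684, 0.0], [0.002, 0.001, -1.0]]
wrist_force: [0.4, -0.3, -0.5]
opening: 0.269
gripper_force: 19.8
```

arm_command([
  [0, 0, 0.002],
  [0, 0, 0.001],
  [0, 0, 0],
], roll=[0, 0, 0])

```text
time: 19.75
tool_pos: [0.5873, 0.2453, 0.049]
eef_rot: [[0.684, 0.729, 0.0], [0.729, -0.684, 0.0], [0.0, 0.0, -1.0]]
wrist_force: [-0.2, -0.8, -0.9]
opening: 0.272
gripper_force: 19.8
```

arm_command([
  [0, 0, 0],
  [0, 0, 0],
  [0, 0, 0],
  [0, 0, 0],
  [0, 0, 0],
  [0, 0, 0],
], roll=[0, 0, 0, 0, 0, 0], grip=1)

```text
time: 20.35
tool_pos: [0.5873, 0.2453, 0.049]
eef_rot: [[0.685, 0.729, 0.0], [0.729, -0.685, 0.0], [0.0, 0.0, -1.0]]
wrist_force: [0.7, -0.1, 0.4]
opening: 0.733
gripper_force: 0.0
```

arm_command([
  [0, 0, -0.05],
  [0, 0, -0.1],
  [0, 0, -0.1],
  [0, 0, -0.02],
  [-0.0869, 0.0654, 0],
  [-0.0869, 0.0654, 0],
  [-0.0869, 0.0654, 0],
  [-0.0869, 0.0654, 0],
  [-0.0869, 0.0654, 0],
  [-0.0869, 0.0654, 0],
  [-0.0869, 0.0654, 0],
  [-0.0869, 0.0654, 0],
  [-0.0869, 0.0654, 0],
  [-0.0869, 0.0654, 0],
], roll=[0, 0, 0, 0, 0, 0, 0, 0, 0, 0, 0, 0, 0, 0])

```text
time: 21.75
tool_pos: [0.5392, -0.1887, 0.1564]
eef_rot: [[0.685, 0.729, -0.001], [0.729, -0.685, 0.001], [-0.0, -0.001, -1.0]]
wrist_force: [1.8, 0.5, 0.2]
opening: 1.0
gripper_force: 0.0
```

arm_command([
  [0, 0, 0],
  [0, 0, 0],
  [0, 0, 0],
  [0, 0, 0],
  [0, 0, 0],
  [0, 0, 0],
  [0, 0, 0],
  [0, 0, 0],
  [0, 0, 0],
  [0, 0, 0],
  [0, 0, 0],
  [0, 0, 0],
], roll=[-0.0445, -0.0445, -0.0445, -0.0445, -0.0445, -0.0445, -0.0445, -0.0445, -0.0445, -0.0445, 0, 0])

```text
time: 22.95
tool_pos: [0.5398, -0.187, 0.1565]
eef_rot: [[-0.598, 0.801, -0.001], [0.801, 0.598, 0.0], [0.001, -0.0, -1.0]]
wrist_force: [0.3, 0.1, 0.5]
opening: 1.004
gripper_force: 0.0
```

arm_command([
  [0, 0, 0.08],
  [0, 0, 0.1],
  [0, 0, 0.08],
  [0, 0, 0.035],
  [0, 0, 0.013],
  [0, 0, 0],
  [0, 0, 0],
], roll=[0, 0, 0, 0, 0, 0, 0])

```text
time: 23.65
tool_pos: [0.5411, -0.1878, 0.035]
eef_rot: [[-0.6, 0.8, 0.002], [0.8, 0.6, -0.001], [-0.002, 0.001, -1.0]]
wrist_force: [0.3, 1.0, 1.0]
opening: 1.005
gripper_force: 0.0
```

arm_command([
  [0, 0, 0],
  [0, 0, 0],
  [0, 0, 0],
  [0, 0, 0],
  [0, 0, 0],
  [0, 0, 0],
  [0, 0, 0],
  [0, 0, 0],
  [0, 0, 0],
  [0, 0, 0],
  [0, 0, 0],
], roll=[0, 0, 0, 0, 0, 0, 0, 0, 0, 0, 0], grip=-1, grip_force=20)

```text
time: 24.75
tool_pos: [0.5399, -0.1872, 0.0337]
eef_rot: [[-0.6, 0.8, -0.0], [0.8, 0.6, 0.0], [0.0, -0.0, -1.0]]
wrist_force: [-0.6, -0.4, -0.1]
opening: 0.367
gripper_force: 20.0
```

arm_command([
  [0, 0, -0.03],
  [0, 0, -0.08],
  [0, 0, -0.1],
  [0, 0, -0.065],
  [0, 0, 0],
  [0, 0, 0],
  [0, 0, 0],
  [0, 0, 0],
  [0, 0, 0],
  [0, 0, 0],
  [0, 0, 0],
  [0, 0, 0],
  [0, 0, 0],
  [0, 0, 0],
], roll=[0, 0, 0, 0, 0.0445, 0.0445, 0.0445, 0.0445, 0.0445, 0.0445, 0.0445, 0.0445, 0.0445, 0.0445])

```text
time: 26.15
tool_pos: [0.54, -0.187, 0.1445]
eef_rot: [[0.689, 0.725, 0.0], [0.725, -0.689, -0.0], [0.0, 0.0, -1.0]]
wrist_force: [0.6, 0.1, -1.2]
opening: 0.366
gripper_force: 20.0
```

arm_command([
  [0.04, -0.0363, 0],
  [0.0799, -0.0726, 0],
  [0.0799, -0.0726, 0],
  [0.0799, -0.0726, 0],
  [0.0799, -0.0726, 0],
  [0.0799, -0.0726, 0],
  [0.0799, -0.0726, 0],
  [0.0799, -0.0726, 0],
  [0.0799, -0.0726, 0],
  [0.04, -0.0363, 0],
  [0, 0, 0],
  [0, 0, 0],
  [0, 0, 0],
], roll=[0, 0, 0, 0, 0, 0, 0, 0, 0, 0, 0, 0, 0])

```text
time: 27.45
tool_pos: [0.5464, 0.2004, 0.144]
eef_rot: [[0.685, 0.728, -0.0], [0.728, -0.685, -0.0], [-0.0, 0.0, -1.0]]
wrist_force: [-0.2, 0.0, -2.0]
opening: 0.364
gripper_force: 20.0
```

arm_command([
  [0, 0, 0.08],
  [0, 0, 0.1],
  [0, 0, 0.06],
  [0, 0, 0.025],
  [0, 0, 0.01],
  [0, 0, 0.006],
  [0, 0, 0.003],
  [0, 0, 0.001],
  [0, 0, 0],
  [0, 0, 0],
], roll=[0, 0, 0, 0, 0, 0, 0, 0, 0, 0])

```text
time: 28.45
tool_pos: [0.5468, 0.2016, 0.0304]
eef_rot: [[0.684, 0.729, 0.001], [0.729, -0.684, 0.0], [0.001, 0.001, -1.0]]
wrist_force: [0.3, 0.6, -0.3]
opening: 0.367
gripper_force: 20.0
```

Touch is expected at about 0.0287.

arm_command([
  [0, 0, 0.002],
  [0, 0, 0.001],
  [0, 0, 0],
], roll=[0, 0, 0])

```text
time: 28.75
tool_pos: [0.5465, 0.2015, 0.0287]
eef_rot: [[0.684, 0.729, 0.0], [0.729, -0.684, 0.0], [0.0, 0.0, -1.0]]
wrist_force: [0.7, 0.2, 0.3]
opening: 0.365
gripper_force: 20.0
```

arm_command([
  [0, 0, 0],
  [0, 0, 0],
  [0, 0, 0],
  [0, 0, 0],
  [0, 0, 0],
  [0, 0, 0],
], roll=[0, 0, 0, 0, 0, 0], grip=1)

```text
time: 29.35
tool_pos: [0.5465, 0.2014, 0.0286]
eef_rot: [[0.685, 0.729, 0.0], [0.729, -0.685, -0.0], [0.0, 0.0, -1.0]]
wrist_force: [0.2, -0.4, 0.4]
opening: 0.826
gripper_force: 0.0
```

arm_command([
  [0, 0, -0.05],
  [0, 0, -0.1],
  [0, 0, -0.11],
  [0, 0, -0.055],
  [-0.0859, 0.0651, 0],
  [-0.0859, 0.0651, 0],
  [-0.0859, 0.0651, 0],
  [-0.0859, 0.0651, 0],
  [-0.0859, 0.0651, 0],
  [-0.0859, 0.0651, 0],
  [-0.0859, 0.0651, 0],
  [-0.0859, 0.0651, 0],
], roll=[0, 0, 0, 0, 0, 0, 0, 0, 0, 0, 0, 0])

```text
time: 30.55
tool_pos: [0.5097, -0.1433, 0.1547]
eef_rot: [[0.685, 0.729, 0.0], [0.729, -0.685, -0.0], [0.0, 0.0, -1.0]]
wrist_force: [0.9, 0.4, 0.3]
opening: 1.001
gripper_force: 0.0
```

arm_command([
  [0, 0, 0],
  [0, 0, 0],
  [0, 0, 0],
  [0, 0, 0],
  [0, 0, 0],
  [0, 0, 0],
  [0, 0, 0],
  [0, 0, 0],
  [0, 0, 0],
  [0, 0, 0],
  [0, 0, 0],
  [0, 0, 0],
], roll=[-0.0445, -0.0445, -0.0445, -0.0445, -0.0445, -0.0445, -0.0445, -0.0445, -0.0445, -0.0445, 0, 0])

```text
time: 31.75
tool_pos: [0.5101, -0.1415, 0.1545]
eef_rot: [[-0.598, 0.801, -0.0], [0.801, 0.598, 0.0], [0.0, 0.0, -1.0]]
wrist_force: [0.8, -0.1, -0.2]
opening: 1.0
gripper_force: 0.0
```

arm_command([
  [0, 0, 0.08],
  [0, 0, 0.1],
  [0, 0, 0.06],
  [0, 0, 0.02],
  [0, 0, 0.01],
  [0, 0, 0],
  [0, 0, 0],
], roll=[0, 0, 0, 0, 0, 0, 0])

```text
time: 32.45
tool_pos: [0.5111, -0.142, 0.0477]
eef_rot: [[-0.6, 0.8, 0.002], [0.8, 0.6, -0.001], [-0.002, 0.001, -1.0]]
wrist_force: [1.1, 0.1, -0.0]
opening: 1.0
gripper_force: 0.0
```

arm_command([
  [0, 0, 0],
  [0, 0, 0],
  [0, 0, 0],
  [0, 0, 0],
  [0, 0, 0],
  [0, 0, 0],
  [0, 0, 0],
  [0, 0, 0],
  [0, 0, 0],
  [0, 0, 0],
  [0, 0, 0],
  [0, 0, 0],
], roll=[0, 0, 0, 0, 0, 0, 0, 0, 0, 0, 0, 0], grip=-1, grip_force=20)

```text
time: 33.65
tool_pos: [0.5101, -0.1416, 0.0465]
eef_rot: [[-0.6, 0.8, -0.0], [0.8, 0.6, 0.0], [0.0, -0.0, -1.0]]
wrist_force: [-0.0, -0.9, -0.6]
opening: 0.338
gripper_force: 19.9
```

arm_command([
  [0, 0, -0.03],
  [0, 0, -0.08],
  [0, 0, -0.1],
  [0, 0, -0.065],
  [0, 0, 0],
  [0, 0, 0],
  [0, 0, 0],
  [0, 0, 0],
  [0, 0, 0],
  [0, 0, 0],
  [0, 0, 0],
  [0, 0, 0],
  [0, 0, 0],
  [0, 0, 0],
], roll=[0, 0, 0, 0, 0.0445, 0.0445, 0.0445, 0.0445, 0.0445, 0.0445, 0.0445, 0.0445, 0.0445, 0.0445])

```text
time: 35.05
tool_pos: [0.51, -0.1414, 0.1573]
eef_rot: [[0.689, 0.725, 0.0], [0.725, -0.689, -0.0], [0.0, 0.0, -1.0]]
wrist_force: [-0.1, -0.1, -1.1]
opening: 0.339
gripper_force: 19.9
```

arm_command([
  [0.0384, -0.0372, 0],
  [0.0768, -0.0744, 0],
  [0.0768, -0.0744, 0],
  [0.0768, -0.0744, 0],
  [0.0768, -0.0744, 0],
  [0.0768, -0.0744, 0],
  [0.0768, -0.0744, 0],
  [0.0384, -0.0372, 0],
  [0, 0, 0],
  [0, 0, 0],
  [0, 0, 0],
], roll=[0, 0, 0, 0, 0, 0, 0, 0, 0, 0, 0])

```text
time: 36.15
tool_pos: [0.5055, 0.1569, 0.1569]
eef_rot: [[0.685, 0.728, 0.0], [0.728, -0.685, -0.0], [-0.0, 0.0, -1.0]]
wrist_force: [0.9, 0.6, -0.8]
opening: 0.338
gripper_force: 19.9
```

arm_command([
  [0, 0, 0.08],
  [0, 0, 0.1],
  [0, 0, 0.06],
  [0, 0, 0.025],
  [0, 0, 0.01],
  [0, 0, 0.006],
  [0, 0, 0.003],
  [0, 0, 0.001],
  [0, 0, 0],
  [0, 0, 0],
], roll=[0, 0, 0, 0, 0, 0, 0, 0, 0, 0])

```text
time: 37.15
tool_pos: [0.5058, 0.1579, 0.0431]
eef_rot: [[0.684, 0.729, 0.001], [0.729, -0.684, 0.0], [0.001, 0.001, -1.0]]
wrist_force: [0.4, 0.8, -1.5]
opening: 0.34
gripper_force: 19.9
```

Now I'll finish lowering, release, retreat upward and back, and check.

arm_command([
  [0, 0, 0.002],
  [0, 0, 0.001],
  [0, 0, 0],
], roll=[0, 0, 0])

```text
time: 37.45
tool_pos: [0.5056, 0.1579, 0.0414]
eef_rot: [[0.684, 0.729, 0.0], [0.729, -0.684, 0.0], [0.0, 0.0, -1.0]]
wrist_force: [0.1, -0.2, -0.3]
opening: 0.34
gripper_force: 19.9
```

arm_command([
  [0, 0, 0],
  [0, 0, 0],
  [0, 0, 0],
  [0, 0, 0],
  [0, 0, 0],
  [0, 0, 0],
], roll=[0, 0, 0, 0, 0, 0], grip=1)

```text
time: 38.05
tool_pos: [0.5055, 0.1578, 0.0413]
eef_rot: [[0.685, 0.729, -0.0], [0.729, -0.685, 0.0], [-0.0, -0.0, -1.0]]
wrist_force: [0.3, -0.0, -0.3]
opening: 0.798
gripper_force: 0.0
```

arm_command([
  [0, 0, -0.05],
  [0, 0, -0.1],
  [0, 0, -0.12],
  [0, 0, -0.12],
  [0, 0, -0.12],
  [0, 0, -0.12],
  [-0.05, 0, 0],
  [0, 0, 0],
  [0, 0, 0],
  [0, 0, 0],
], roll=[0, 0, 0, 0, 0, 0, 0, 0, 0, 0])

```text
time: 39.05
tool_pos: [0.4914, 0.1434, 0.292]
eef_rot: [[0.685, 0.729, -0.003], [0.729, -0.685, 0.0], [-0.002, -0.002, -1.0]]
wrist_force: [-0.4, -0.2, 0.2]
opening: 0.996
gripper_force: 0.0
```

```bash
cat >> look.py <<'E'
    a=np.radians(46.8);d=np.array(c)-[567,223.2];print("   rack x,y",np.round([d@[np.sin(a),-np.cos(a)],d@[np.cos(a),np.sin(a)]],1))
E
python3 look.py w3.png
```

```text
[0.4914 0.1434 0.292 ] [[0.685, 0.729, -0.003], [0.729, -0.685, 0.0], [-0.002, -0.002, -1.0]]
tall_vial 0.56 [258. 142.  31.  34.] ztop 0.088 circ [504.4 159.1] 13.2 mean [504.9 159.4  86.8] 500
   rack x,y [ -1.7 -89.6]
squat_jar 0.77 [260.   0.  29.  11.] ztop 0.043 circ [616.9 278.6] 9.4 mean [615.7 276.9  40.1] 52
   rack x,y [-1.6 74.6]
flask 0.71 [255.  22.  38.  48.] ztop 0.086 circ [585.6 246. ] 12.5 mean [585.4 245.6  84.7] 589
   rack x,y [-2.1 29.3]
square_bottle 0.73 [262.  91.  32.  31.] ztop 0.076 circ [545.3 202. ] 9.7 mean [545.4 202.   74.9] 299
   rack x,y [ -1.3 -30.3]
```

View pics/w3.png

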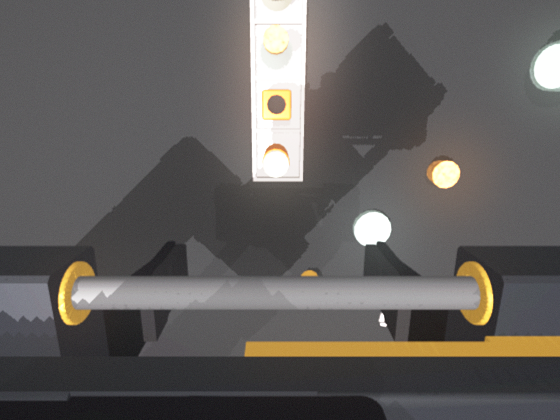

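The close view shows the vial at (276,160), bottle (276,104) and flask (275,40) upright and centred. The jar is only partly in frame at (276,3), so I'll check it from the top camera and hand in if it is right.

```bash
python3 - <<'E'
from h import *
ok=False
a=np.radians(46.8)
for n in("top","scene"):
  p=shot(n);w=cloud(p).reshape(-1,3)
  k=(w[:,2]>.058)&(w[:,2]<.075)&(np.hypot(w[:,0]-.629,w[:,1]-.289)<.04);q=w[k]
  if k.sum()<20: print(n,k.sum());continue
  c,r=cv2.minEnclosingCircle((q[:,:2]*1000).astype(np.float32));d=np.array(c)-[567,223.2]
  v=[d@[np.sin(a),-np.cos(a)],d@[np.cos(a),np.sin(a)]]
  print(n,np.round(v,1),r,np.percentile(q[:,2],[5,50,95]))
  z=np.percentile(q[:,2],[5,95]); ok|=abs(v[0])<10 and abs(v[1]-90)<10 and .06<z[1]<.07 and r<24
print(ok)
if ok: print(ctrl.hand_in())
E
```

```text
top 0
scene [ 0.6 88.3] 20.46700096130371 [0.06024767 0.06723138 0.06954874]
True
the job is handed in; nothing more can be done
None
```

I moved all four containers into the grey rack in reverse order, stood them upright and released them, and handed the job in at about 39 s; the hand-in gave no verdict, but the last camera checks put each within about 2 mm of its compartment centre.

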